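Hang the parked pipette back on the crowded pipette stand

TASK

Someone left a pipette standing in the tube rack: lift it out and hang it by its finger hook on the one free hanger of the pipette stand, without knocking the pipettes on either side or the bottle. Its clip may be clamped anywhere over its label on the rail, so feel for the pocket with the hook; then press the hook past its spring leaf until it is fully home before letting go, and never push on the stand with more than 25 N.

Things in the scene. Friction and masses are not known exactly. Their poses are not given: they have to be found in the camera images.
- pipette_handle (a point): Centre of the handle (half-way up it) of the pipette to hang, standing upright in the tube rack. z: up along it; x: towards its finger hook. 120 g. White handle 30 (x) x 26 (y) x 100 mm with flat sides: grip across y. Button and rod on top end 77 mm above this point. Below the handle an 85 mm shaft, 14 mm thick, stands loosely in a 17 mm hole: raise it 90 mm to bring it out.
- pipette_hook (a point): Middle of the finger hook's mouth on that pipette, at the underside of its arm: 24 mm in x and 30 mm up from pipette_handle. This underside rests on the saddle when hung. Arm 12 mm wide (y), 6 mm thick. Mouth 18 mm (x) between the handle and the hook's down-turned end, which is 5 mm thick, 12 mm wide and reaches 12 mm below this point, with a rounded tip.
- bay: The free place: the -y end of the blank white label (28 x 12 mm) on the rail under it, at saddle-top height (200 mm). x: into the stand, away from the hanging handle; y: along the rail; z: up. A white hanger clip is clamped over the label, at the x and z of this point but with its middle 4 to 24 mm further in +y; this pose does not show where: see or feel it. It gives 1 mm per 8 N downwards.
- bay_pocket (a point): Height of the flat tops of the clip's two cheeks, 6 mm over the saddle (same x, y as bay; the clip itself lies further in +y). Cheeks 14 mm thick, 14.4 mm apart, from 7.5 mm before to 30 mm behind in x. The flat saddle between them is 15 mm thick in x. The hook fits with 1.5 mm to spare each way in x and 1.2 mm in y; off-centre it lands on a cheek about 18 mm above home.
- bay_leaf (a point): Depth of the nose of the clip's steel spring leaf, in the channel behind the saddle (12.5 mm behind and 7 mm below bay, y not shown), where the hook's down-turned end goes. It bears on it from about 9 to 4 mm above home; a push of 3 to 10 N passes it, the pipette's weight does not, nor slides it down the rest. Home: the arm lies on the saddle, pipette_hook level with bay, handle upright.
- stand: Pipette stand, fixed, origin on the bench under the middle of its four places; x: from the pipettes towards the rail, y: along the rail. White base 170 x 380 x 12 mm, two posts, aluminium rail. Places 70 mm apart in y; the free one is one of the inner two, the other three carry pipettes.
- hung_a_handle (a point): Handle centre of the pipette hanging at the stand's -y end, same make and sizes as the one to hang. Its button ends 77 mm above this point. Leave it hanging.
- hung_b_handle (a point): Handle centre of the pipette hanging at the other inner place, same make and sizes. Leave it hanging.
- hung_c_handle (a point): Handle centre of the pipette hanging at the stand's +y end, same make and sizes. Leave it hanging.
- rack: White tube rack, fixed, 62 (x) x 142 (y) x 90 mm, origin on the bench under its centre. The pipette stands in the hole 13 mm in x and 48 mm in y from the centre, its handle resting on the rack's top; three capped tubes 110 mm tall stand in the -y half.
- reagent_mid (a point): Centre of a capped glass bottle, 60 mm wide and 110 mm tall, standing on the bench. Leave it where it is.
Not all that is in view belongs to the job. What is shaped like the part that bears pipette_handle but orange or yellow is not meant.

How it is judged:
By the outcome, as a careful person would: the job done as asked, in the order asked, and still so for the second after the job is handed in, with the robot touching nothing.
It also fails if it takes over 72 s, if anything falls off the work surface, if the arm or the gripper's body presses on something with over 40 N, if the wrist force passes 120 N, or if a joint passes its speed limit or range.

ROBOT

A 6-joint arm with a two-finger parallel gripper is mounted at the origin on the work surface. World frame = base frame: x ahead of the robot, y to its left, z up, the work surface at z = 0. Lengths are in m, angles in rad, forces in N, time in s.
With the tool pointing down it reaches from about 0.35 to 0.775 m from the base axis. Payload 7.3 kg.
Tool frame: the origin (TCP) lies at the very end of the fingers, on their centre line; the grasp point (between the pads) lies 19 mm behind it (robot.hold_point_z is the distance from the TCP to the grasp point, in m); z points along the fingers, y is the direction in which the jaws open and shut (so a half turn about z gives the same grasp; the last joint's range is limited). The gripper opens to 92 mm and grips with 3 to 60 N. Pads are 19 mm wide; open, the fingers measure 130 mm over their backs; the gripper's body (75 mm by 190 mm) begins 47 mm behind the grasp point.
Start: joints at [0.981, 0.342, 1.524, -0, 1.275, -0.146], TCP at [0.225, 0.474, 0.227] pointing down, gripper open.
Joint ranges: [-2.53, 2.53], [-0.77, 2.02], [0.04, 2.7], [-1, 4.14], [0.28, 2.66], [-3.11, 3.11]. Speed limits (rad/s): [2.57, 2.57, 3.14, 3.14, 3.14, 3.14].

INTERFACE

Orientations are given as [roll, pitch, yaw] about the fixed x, y, z axes, in that order (R = Rz(yaw) Ry(pitch) Rx(roll)).
In Python, from cell import monitor, viewer, robot gives the robot as it stands.
- The arm moves only by the tool move_arm, never from a script. Its argument "deltas" is a list of rows, each an object of numbers: "x", "y", "z": the shift along the tool's x, y, z in m; "wx", "wy", "wz": the turn, a rotation vector about the tool's x, y, z in degrees; "hand": the opening, from 0 (shut) to 1 (fully open). In form: [{"x": .., "y": .., "z": .., "wx": .., "wy": .., "wz": .., "hand": ..}, ...]. A call has 1 to 8 rows; each row is the pose to reach, as a shift and turn from the pose commanded when the call began, along the tool's axes at that moment; what a row does not reach only later rows make up. A row lasts 1/8 s, in which the tool goes at most 62.5 mm and 10.7 degrees, less where a joint would pass 70% of its speed; a pose out of reach is approached as far as the arm can. A call with a gripper value outside its range is refused whole. The fingers move at their own pace and stop on an object; "grip_force" is the grip in N (left out, the last holds). Time passes only in rows, so rows that repeat a pose let the fingers close. It gives the time, the measured TCP pose, the force and the opening at its end, in the units of the state.
- monitor.observe(): the state, without advancing time (a new reading comes with each control period).
- viewer.read_camera(name): name is "scene" or "top"; returns the picture (480x640x3 uint8, red, green, blue); there is no depth.
- viewer.camera_params(name): a dict with "camera_matrix" (3x3 intrinsics, pixels), "R" (3x3) and "t" (3): a world point X has camera coordinates R X + t. Camera axes: x right, y down, z forward; pixel columns grow to the right and rows downward; lengths in m; the calibration is good to about 2 mm. A picture is of the moment at which its call begins. camera_params takes no time and is no camera call.
- robot.hand_in(): hands the job in, once; it reports no verdict.
The state is a dict: "time": time; "qpos": joint angles; "qvel": joint speeds; "joint_efforts": joint torques, N m; "tool_pos": TCP position; "tool_rot": TCP orientation; "contact_force": force on the tool from outside, world axes, zero at the start; "torque": the same for the moment, N m; "opening": finger opening in m.
Only numpy, scipy, OpenCV 4.12 (cv2) and the standard library are available. Lean on these libraries where they do the work, as an engineer would, in place of code of your own. Each camera call takes 0.05 s, during which the arm holds its last target. There are 200 camera calls.

## Working session

There is one attempt and no reset: what is moved stays moved. The work goes in short steps, Python scripts to look and compute and a tool call to move; the robot and the scene stay as the last step left them, time stands still between calls to the robot, and variables do not carry over. Pictures are saved under pics/ and viewed, about 8 in all and at most 12, crops included, and the job is handed in when it is done.

Besides the shell and the picture viewer there is one more tool, called after ">>>" as name([rows], argument=value, ...), one row to a line, values as JSON. move_arm: Moves the arm, as the interface text tells. Its arguments: {"type":"object","properties":{"deltas":{"type":"array","items":{"type":"object","properties":{"x":{"type":"number"},"y":{"type":"number"},"z":{"type":"number"},"wx":{"type":"number"},"wy":{"type":"number"},"wz":{"type":"number"},"hand":{"type":"number"}}}},"grip_force":{"type":"number"}},"required":["deltas"]}

```bash
mkdir -p pics; ls
python3 - <<'E'
from cell import monitor, viewer, robot
import cv2
for n in("scene","top"):
    cv2.imwrite(f"pics/{n}0.png",viewer.read_camera(n)[:,:,::-1]); p=viewer.camera_params(n); print(n,p)
print(monitor.observe())
E
```

```text
pics
scene {'camera_matrix': array([[477.38533931,   0.        , 319.16444115],
       [  0.        , 477.38533931, 232.60120165],
       [  0.        ,   0.        ,   1.        ]]), 'R': array([[ 0.05779284,  0.99828448, -0.00938541],
       [ 0.70601934, -0.04751608, -0.70659671],
       [-0.70583049,  0.03420995, -0.70755424]]), 't': array([-0.02690581, -0.22979618,  1.34726066])}
top {'camera_matrix': array([[602.77509768,   0.        , 313.64638418],
       [  0.        , 602.77509768, 233.16275444],
       [  0.        ,   0.        ,   1.        ]]), 'R': array([[-0.01273694, -0.99980904, -0.01482052],
       [-0.98877309,  0.01480044, -0.14869005],
       [ 0.14888101,  0.01276028, -0.98877279]]), 't': array([0.00935812, 0.47572414, 1.21280235])}
{'time': 0.1, 'qpos': array([ 9.80995780e-01,  3.42637896e-01,  1.52490563e+00,  4.64154408e-06,
        1.27540355e+00, -1.45995682e-01]), 'qvel': array([ 0.00088928, -0.0015277 , -0.0031642 ,  0.00069139, -0.0017893 ,
       -0.00162372]), 'joint_efforts': array([ 1.92071093e-03, -4.32002628e+01, -2.44696069e+01,  7.20050535e-02,
        5.25848055e-02, -6.03579701e-05]), 'tool_pos': array([0.22519976, 0.47385163, 0.22612786]), 'tool_rot': array([-3.14025329e+00, -2.01428790e-04,  2.69778630e+00]), 'contact_force': array([-0.30169514,  0.15751476, -0.47515844]), 'torque': array([ 0.00424144, -0.01656244,  0.04356169]), 'opening': 0.0917483187340689}
```

View pics/scene0.png

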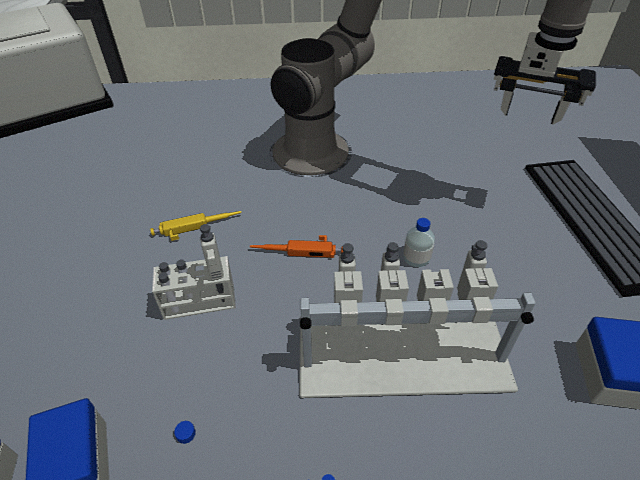

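View pics/top0.png

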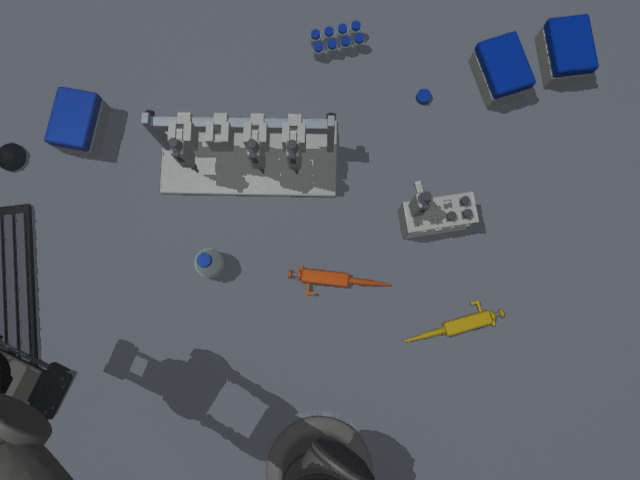

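Run:
```python
import cv2,numpy as np
s=cv2.imread("pics/scene0.png");t=cv2.imread("pics/top0.png")
def crop(im,x,y,w,h,k):
    c=cv2.resize(im[y:y+h,x:x+w],None,fx=k,fy=k,interpolation=cv2.INTER_CUBIC)
    for i in range(0,w,10): cv2.line(c,(i*k,0),(i*k,6 if (x+i)%50 else 16),(0,0,255),1)
    for i in range(0,h,10): cv2.line(c,(0,i*k),(6 if (y+i)%50 else 16,i*k),(0,0,255),1)
    return c
cv2.imwrite("pics/c1.png",np.vstack([crop(s,300,230,200,70,4),crop(t,140,100,200,75,4)]))
cv2.imwrite("pics/c2.png",np.hstack([crop(s,150,220,100,100,4),crop(t,390,170,100,100,4)]))
```

```text
(no output)
```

View pics/c1.png

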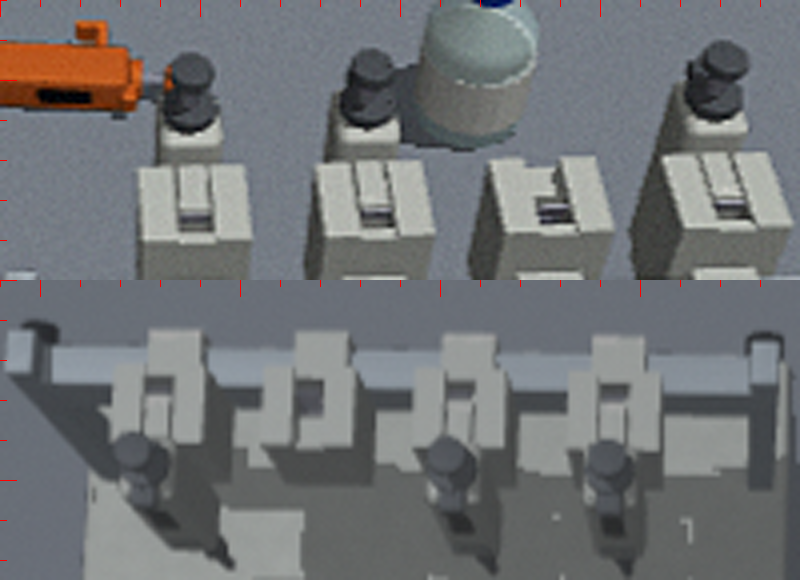

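View pics/c2.png

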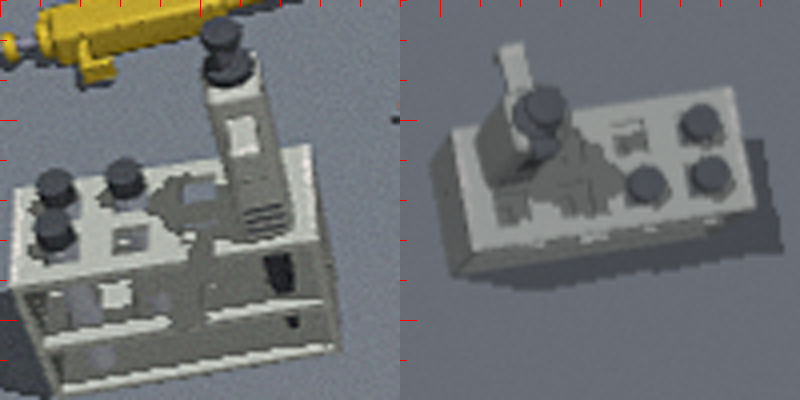

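```bash
cat > h.py <<'E'
import numpy as np
from cell import monitor, viewer, robot
P={n:viewer.camera_params(n) for n in("scene","top")}
def bp(n,uv,z):
    p=P[n];R=np.array(p["R"]);c=-R.T@p["t"]
    d=R.T@np.linalg.solve(p["camera_matrix"],[uv[0],uv[1],1.]); return c+d*(z-c[2])/d[2]
def pj(n,X):
    p=P[n];q=p["camera_matrix"]@(p["R"]@np.array(X)+p["t"]);return q[:2]/q[2]
E
python3 - <<'E'
from h import *
np.set_printoptions(precision=4,suppress=True)
def show(t,n,l,z):
    print(t,n); 
    for u in l: print("  ",bp(n,u,z)[:2]*1000)
show("clip FL FR NR NL","scene",[(421.75,270),(449.25,269),(453.25,288.25),(424.5,289.5)],.206)
show("clip -x+y,-x-y,+x-y,+x+y","top",[(205,140.75),(228.25,141.75),(229.25,121.25),(208,121.75)],.206)
show("rack","top",[(403.25,202.5),(473.25,192),(478.75,221.75),(409.25,232.5)],.09)
show("rack","scene",[(153,267),(226.25,256.75),(231.75,280),(157.5,290.75)],.09)
show("btn","top",[(292,144.5),(252.5,144.25),(174.5,143.25)],.247)
show("btn","scene",[(348,247.5),(393,246.25),(480.5,244.25)],.247)
show("pip btn","top",[(390+143/4,170+105/4)],.217)
show("pip btn","scene",[(150+222/4,220+33/4)],.217)
show("arm tip","top",[(417.5,181.25)],.176)
show("bottle cap","top",[(204,260)],.11);show("bottle cap","scene",[(423,222)],.11)
show("other clips NL corner..","scene",[(300+137/4,230+168/4),(300+246/4,230+165/4),(300+252/4,230+238/4),(300+142/4,230+242/4)],.206)
show("clip a","top",[(140+569/4,100+(445-280)/4),(140+657/4,100+(450-280)/4)],.206)
show("clip c","scene",[(300+662/4,230+157/4),(300+765/4,230+153/4),(300+793/4,230+225/4),(300+683/4,230+230/4)],.206)
E
```

```text
clip FL FR NR NL scene
   [627.0317 157.1118]
   [627.8478 201.4247]
   [666.7576 197.8334]
   [666.2809 153.0963]
clip -x+y,-x-y,+x-y,+x+y top
   [624.3741 197.486 ]
   [621.7377 154.7727]
   [660.7631 153.2552]
   [660.5055 192.4589]
rack top
   [ 526.6753 -177.0948]
   [ 545.7945 -316.9974]
   [ 485.5557 -324.7069]
   [ 466.1194 -186.8201]
rack scene
   [ 488.4384 -323.955 ]
   [ 470.8952 -183.6915]
   [ 531.1845 -168.5659]
   [ 547.9782 -304.6101]
btn top
   [602.0098  36.0545]
   [603.6629 105.536 ]
   [607.8609 243.1978]
btn scene
   [608.2271  39.1117]
   [610.2396 109.4503]
   [615.082  246.4799]
pip btn top
   [ 511.8898 -199.7671]
pip btn scene
   [ 518.8171 -196.8079]
arm tip top
   [ 549.1567 -192.9177]
bottle cap top
   [415.1832 215.0512]
bottle cap scene
   [419.3524 217.4249]
other clips NL corner.. scene
   [621.995   17.0347]
   [623.2975  60.642 ]
   [660.1053  58.5183]
   [659.2804  15.9743]
clip a top
   [620.97    55.8202]
   [617.9089  15.6056]
clip c scene
   [630.0736 227.1772]
   [630.7098 268.803 ]
   [667.4228 268.1761]
   [667.0695 225.1298]
```

```bash
cat >> h.py <<'E'
from scipy.spatial.transform import Rotation as Ro
def delta(pos,psi_deg,ref=None):
    "tool-frame shift (m) and turn (deg) to a tool-down pose"
    s=monitor.observe() if ref is None else ref
    R0=Ro.from_euler("xyz",s["tool_rot"]);R1=Ro.from_euler("xyz",[np.pi,0,np.radians(psi_deg)])
    return np.round(R0.inv().apply(np.array(pos)-s["tool_pos"]),4),np.round((R0.inv()*R1).as_rotvec(degrees=True),2)
def dlin(d):
    s=monitor.observe();return np.round(Ro.from_euler("xyz",s["tool_rot"]).inv().apply(d),4)
E
python3 -c "
from h import *
print(delta([.5145,-.1985,.30],188.5))"
```

```text
(array([-0.55  , -0.4831, -0.0733]), array([-7.000e-02, -3.000e-02, -3.393e+01]))
```

>>> move_arm([
  {"z": -0.05,"hand": 0.7},
  {"x": -0.04,"y": -0.035,"z": -0.073,"wz": -4},
  {"x": -0.08,"y": -0.07,"z": -0.073,"wz": -8},
  {"x": -0.12,"y": -0.106,"z": -0.073,"wz": -12},
  {"x": -0.16,"y": -0.141,"z": -0.073,"wz": -16},
  {"x": -0.2,"y": -0.176,"z": -0.073,"wz": -20},
  {"x": -0.24,"y": -0.211,"z": -0.073,"wz": -24},
  {"x": -0.28,"y": -0.246,"z": -0.073,"wz": -28},
])

```text
schema error: expected keys x, y, z, wx, wy, wz, hand
```

```bash
python3 -c "
from h import *
s=monitor.observe();print(s['tool_pos'],s['tool_rot'],s['time'],s['opening'],s['contact_force'])
print(delta([.5145,-.1985,.30],188.5))"
```

```text
[0.22519976 0.47385163 0.22612786] [-3.14025329e+00 -2.01428790e-04  2.69778630e+00] 0.1 0.0917483187340689 [-0.30169514  0.15751476 -0.47515844]
(array([-0.55  , -0.4831, -0.0733]), array([-7.000e-02, -3.000e-02, -3.393e+01]))
```

>>> move_arm([
  {"x": 0,"y": 0,"z": -0.05,"wx": 0,"wy": 0,"wz": 0,"hand": 0.7},
  {"x": -0.04,"y": -0.035,"z": -0.073,"wx": 0,"wy": 0,"wz": -4,"hand": 0.7},
  {"x": -0.08,"y": -0.07,"z": -0.073,"wx": 0,"wy": 0,"wz": -8,"hand": 0.7},
  {"x": -0.12,"y": -0.106,"z": -0.073,"wx": 0,"wy": 0,"wz": -12,"hand": 0.7},
  {"x": -0.16,"y": -0.141,"z": -0.073,"wx": 0,"wy": 0,"wz": -16,"hand": 0.7},
  {"x": -0.2,"y": -0.176,"z": -0.073,"wx": 0,"wy": 0,"wz": -20,"hand": 0.7},
  {"x": -0.24,"y": -0.211,"z": -0.073,"wx": 0,"wy": 0,"wz": -24,"hand": 0.7},
  {"x": -0.28,"y": -0.246,"z": -0.073,"wx": 0,"wy": 0,"wz": -28,"hand": 0.7},
])

```text
time: 1.1
tool_pos: [0.3729, 0.1301, 0.2996]
tool_rot: [3.141, 0.0, -3.094]
contact_force: [0.8, 0.6, 0.7]
opening: 0.0644
```

```bash
python3 -c "
from h import *
s=monitor.observe();print(s['tool_pos'],s['tool_rot'],s['time'],s['opening'],s['contact_force'])
print(delta([.5145,-.1985,.30],188.5))"
```

```text
[0.37289584 0.13013595 0.29962341] [ 3.14142391e+00  1.19027277e-05 -3.09431321e+00] 1.1 0.0643943839455664 [0.7701858  0.56321595 0.6527428 ]
(array([-0.1259, -0.335 , -0.0004]), array([ 0.01,  0.  , -5.79]))
```

>>> move_arm([
  {"x": -0.018,"y": -0.048,"z": 0,"wx": 0,"wy": 0,"wz": -1,"hand": 0.7},
  {"x": -0.036,"y": -0.096,"z": 0,"wx": 0,"wy": 0,"wz": -2,"hand": 0.7},
  {"x": -0.054,"y": -0.144,"z": 0,"wx": 0,"wy": 0,"wz": -3,"hand": 0.7},
  {"x": -0.072,"y": -0.192,"z": 0,"wx": 0,"wy": 0,"wz": -4,"hand": 0.7},
  {"x": -0.09,"y": -0.24,"z": 0,"wx": 0,"wy": 0,"wz": -5,"hand": 0.7},
  {"x": -0.108,"y": -0.288,"z": 0,"wx": 0,"wy": 0,"wz": -5.8,"hand": 0.7},
  {"x": -0.126,"y": -0.335,"z": 0,"wx": 0,"wy": 0,"wz": -5.8,"hand": 0.7},
  {"x": -0.126,"y": -0.335,"z": 0,"wx": 0,"wy": 0,"wz": -5.8,"hand": 0.7},
])

```text
time: 2.1
tool_pos: [0.5139, -0.2001, 0.298]
tool_rot: [3.141, -0.002, -2.999]
contact_force: [-0.3, 0.3, -0.2]
opening: 0.0642
```

Run:
```python
from h import *
import cv2
s=monitor.observe();print(s['tool_pos'],s['tool_rot'],s['time'],s['opening'],s['contact_force'])
print(delta([.5145,-.1985,.30],188.5))
a=viewer.read_camera("scene")[:,:,::-1];b=viewer.read_camera("top")[:,:,::-1]
k=lambda im,x,y,w,h:cv2.resize(im[y:y+h,x:x+w],None,fx=4,fy=4,interpolation=cv2.INTER_CUBIC)
cv2.imwrite("pics/v1.png",np.hstack([k(a,150,150,100,150),k(b,370,140,100,150)]))
```

```text
[ 0.51386117 -0.20005578  0.29804477] [ 3.14067585e+00 -1.83868884e-03 -2.99904144e+00] 2.1 0.0641513177007522 [-0.25598521  0.32421468 -0.17491869]
(array([-0.0008,  0.0015, -0.002 ]), array([ 0.05, -0.11, -0.33]))
```

View pics/v1.png

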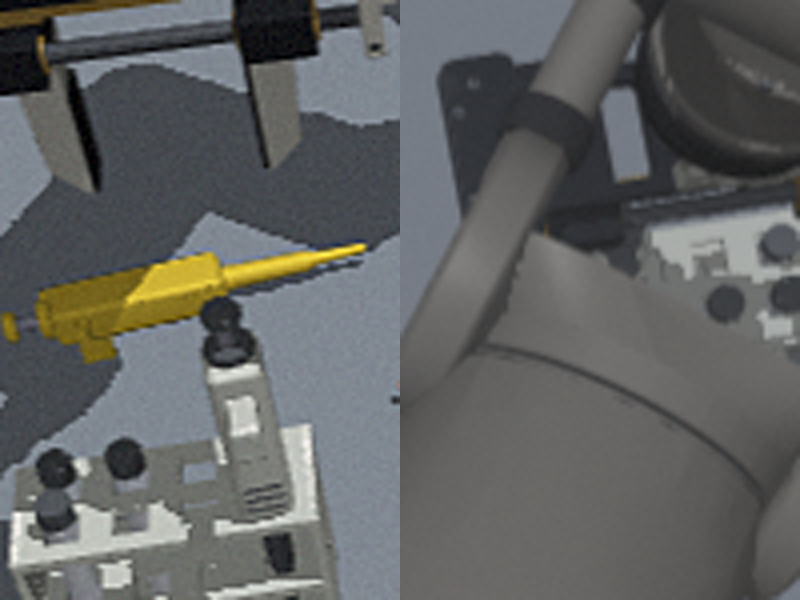

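>>> move_arm([
  {"x": -0.001,"y": 0.0015,"z": 0.03,"wx": 0,"wy": 0,"wz": 0,"hand": 0.7},
  {"x": -0.001,"y": 0.0015,"z": 0.06,"wx": 0,"wy": 0,"wz": 0,"hand": 0.7},
  {"x": -0.001,"y": 0.0015,"z": 0.085,"wx": 0,"wy": 0,"wz": 0,"hand": 0.7},
  {"x": -0.001,"y": 0.0015,"z": 0.11,"wx": 0,"wy": 0,"wz": 0,"hand": 0.7},
  {"x": -0.001,"y": 0.0015,"z": 0.125,"wx": 0,"wy": 0,"wz": 0,"hand": 0.7},
  {"x": -0.001,"y": 0.0015,"z": 0.137,"wx": 0,"wy": 0,"wz": 0,"hand": 0.7},
  {"x": -0.001,"y": 0.0015,"z": 0.137,"wx": 0,"wy": 0,"wz": 0,"hand": 0.7},
  {"x": -0.001,"y": 0.0015,"z": 0.137,"wx": 0,"wy": 0,"wz": 0,"hand": 0.7},
])

```text
time: 3.2
tool_pos: [0.5148, -0.1958, 0.1635]
tool_rot: [-3.141, 0.001, -2.995]
contact_force: [0.9, -0.5, 0.3]
opening: 0.0643
```

Run:
```python
from h import *
import cv2
s=monitor.observe();print(s['tool_pos'],s['tool_rot'],s['time'],s['opening'],s['contact_force'])
a=viewer.read_camera("scene")[:,:,::-1]
k=lambda im,x,y,w,h:cv2.resize(im[y:y+h,x:x+w],None,fx=6,fy=6,interpolation=cv2.INTER_CUBIC)
cv2.imwrite("pics/v2.png",k(a,150,200,120,90))
```

```text
[ 0.51476021 -0.19576025  0.16348023] [-3.14082342e+00  1.17915881e-03 -2.99541730e+00] 3.2 0.06431871743983768 [ 0.90536573 -0.47569794  0.29268433]
```

View pics/v2.png

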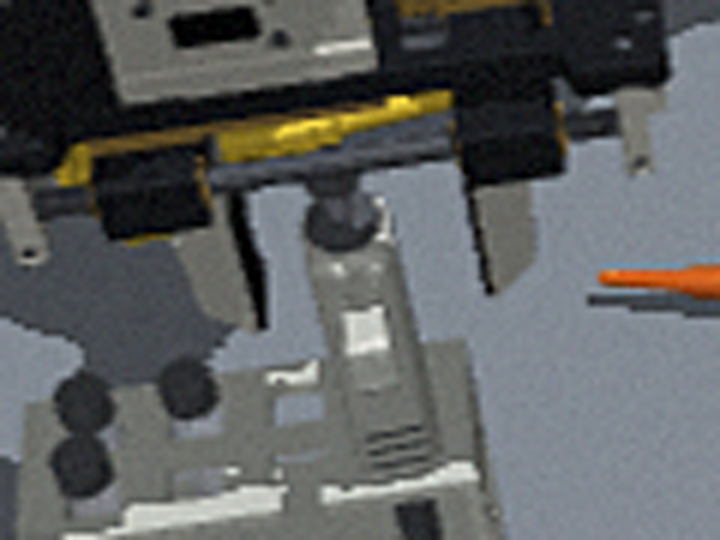

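>>> move_arm([
  {"x": 0,"y": -0.0015,"z": 0.0045,"wx": 0,"wy": 0,"wz": 0,"hand": 0.7},
  {"x": 0,"y": -0.0015,"z": 0.0045,"wx": 0,"wy": 0,"wz": 0,"hand": 0.4},
  {"x": 0,"y": -0.0015,"z": 0.0045,"wx": 0,"wy": 0,"wz": 0,"hand": 0.2},
  {"x": 0,"y": -0.0015,"z": 0.0045,"wx": 0,"wy": 0,"wz": 0,"hand": 0.1},
  {"x": 0,"y": -0.0015,"z": 0.0045,"wx": 0,"wy": 0,"wz": 0,"hand": 0.0},
  {"x": 0,"y": -0.0015,"z": 0.0045,"wx": 0,"wy": 0,"wz": 0,"hand": 0.0},
  {"x": 0,"y": -0.0015,"z": 0.0045,"wx": 0,"wy": 0,"wz": 0,"hand": 0.0},
  {"x": 0,"y": -0.0015,"z": 0.0045,"wx": 0,"wy": 0,"wz": 0,"hand": 0.0},
], grip_force=30)

```text
time: 4.25
tool_pos: [0.5146, -0.1975, 0.1582]
tool_rot: [-3.141, 0.0, -2.996]
contact_force: [-0.5, -3.7, -0.2]
opening: 0.026
```

>>> move_arm([
  {"x": 0,"y": -0.0015,"z": -0.01,"wx": 0,"wy": 0,"wz": 0,"hand": 0.0},
  {"x": 0,"y": -0.0015,"z": -0.025,"wx": 0,"wy": 0,"wz": 0,"hand": 0.0},
  {"x": 0,"y": -0.0015,"z": -0.045,"wx": 0,"wy": 0,"wz": 0,"hand": 0.0},
  {"x": 0,"y": -0.0015,"z": -0.065,"wx": 0,"wy": 0,"wz": 0,"hand": 0.0},
  {"x": 0,"y": -0.0015,"z": -0.085,"wx": 0,"wy": 0,"wz": 0,"hand": 0.0},
  {"x": 0,"y": -0.0015,"z": -0.105,"wx": 0,"wy": 0,"wz": 0,"hand": 0.0},
  {"x": 0,"y": -0.0015,"z": -0.125,"wx": 0,"wy": 0,"wz": 0,"hand": 0.0},
  {"x": 0,"y": -0.0015,"z": -0.135,"wx": 0,"wy": 0,"wz": 0,"hand": 0.0},
])

```text
time: 5.25
tool_pos: [0.5151, -0.1984, 0.2953]
tool_rot: [-3.141, 0.002, -2.995]
contact_force: [-0.1, -0.5, -1.7]
opening: 0.0261
```

Run:
```python
from h import *
s=monitor.observe();print(s['tool_pos'],s['tool_rot'],s['time'],s['opening'],s['contact_force'],s['torque'])
print(delta([.575,.177,.29],178.1),delta([.505,.10,.29],184))
```

```text
[ 0.51507357 -0.19835379  0.29531055] [-3.14057668e+00  2.28474225e-03 -2.99516859e+00] 5.25 0.02607422388060301 [-0.14479699 -0.47724963 -1.6592    ] [ 0.07201091  0.02619276 -0.00084218]
(array([-0.114 ,  0.3626,  0.0052]), array([-0.05,  0.14, 10.29])) (array([-0.0336,  0.2966,  0.0051]), array([-0.05,  0.13,  4.39]))
```

>>> move_arm([
  {"x": -0.005,"y": 0.025,"z": 0.0,"wx": 0,"wy": 0,"wz": 1,"hand": 0.0},
  {"x": -0.01,"y": 0.075,"z": 0.0,"wx": 0,"wy": 0,"wz": 2.5,"hand": 0.0},
  {"x": -0.018,"y": 0.125,"z": 0.0,"wx": 0,"wy": 0,"wz": 4,"hand": 0.0},
  {"x": -0.025,"y": 0.175,"z": 0.0,"wx": 0,"wy": 0,"wz": 5.5,"hand": 0.0},
  {"x": -0.035,"y": 0.225,"z": 0.0,"wx": 0,"wy": 0,"wz": 7,"hand": 0.0},
  {"x": -0.05,"y": 0.275,"z": 0.0,"wx": 0,"wy": 0,"wz": 8.5,"hand": 0.0},
  {"x": -0.08,"y": 0.325,"z": 0.0,"wx": 0,"wy": 0,"wz": 9.5,"hand": 0.0},
  {"x": -0.114,"y": 0.362,"z": 0.0,"wx": 0,"wy": 0,"wz": 10.3,"hand": 0.0},
])

```text
time: 6.25
tool_pos: [0.5747, 0.1787, 0.2939]
tool_rot: [3.141, 0.0, 3.109]
contact_force: [0.5, -0.9, -1.1]
opening: 0.0259
```

Run:
```python
from h import *
s=monitor.observe();print(s['tool_pos'],s['tool_rot'],s['time'],s['opening'],s['contact_force'],s['torque'])
print(delta([.608,.177,.25],178.1))
```

```text
[0.57469821 0.17868925 0.29385348] [3.14099717e+00 1.89811417e-04 3.10891258e+00] 6.25 0.025883900143238523 [ 0.50663594 -0.85102451 -1.11298305] [ 0.01720885 -0.03638843  0.03493258]
(array([-0.0333, -0.0006,  0.0439]), array([0.03, 0.01, 0.03]))
```

>>> move_arm([
  {"x": -0.01,"y": -0.001,"z": 0.01,"wx": 0,"wy": 0,"wz": 0,"hand": 0.0},
  {"x": -0.02,"y": -0.001,"z": 0.025,"wx": 0,"wy": 0,"wz": 0,"hand": 0.0},
  {"x": -0.03,"y": -0.001,"z": 0.045,"wx": 0,"wy": 0,"wz": 0,"hand": 0.0},
  {"x": -0.033,"y": -0.001,"z": 0.06,"wx": 0,"wy": 0,"wz": 0,"hand": 0.0},
  {"x": -0.033,"y": -0.001,"z": 0.067,"wx": 0,"wy": 0,"wz": 0,"hand": 0.0},
  {"x": -0.033,"y": -0.001,"z": 0.067,"wx": 0,"wy": 0,"wz": 0,"hand": 0.0},
  {"x": -0.033,"y": -0.001,"z": 0.067,"wx": 0,"wy": 0,"wz": 0,"hand": 0.0},
])

```text
time: 7.12
tool_pos: [0.6079, 0.1741, 0.2271]
tool_rot: [3.141, 0.001, 3.108]
contact_force: [-0.7, 0.2, -1.1]
opening: 0.0259
```

Run:
```python
from h import *
import cv2
s=monitor.observe();print(s['tool_pos'],s['tool_rot'],s['time'],s['opening'],s['contact_force'],s['torque'])
a=viewer.read_camera("scene")[:,:,::-1];b=viewer.read_camera("top")[:,:,::-1]
cv2.imwrite("pics/s3.png",a);cv2.imwrite("pics/t3.png",b)
k=lambda im,x,y,w,h,f:cv2.resize(im[y:y+h,x:x+w],None,fx=f,fy=f,interpolation=cv2.INTER_CUBIC)
cv2.imwrite("pics/v3.png",np.vstack([k(a,390,220,100,75,8),]))
```

```text
[0.60793943 0.17411666 0.22713689] [3.14121329e+00 1.40256262e-03 3.10799947e+00] 7.125 0.02589399426901427 [-0.7152746   0.20850122 -1.14116409] [-0.02326798  0.01568215  0.01439108]
```

View pics/v3.png

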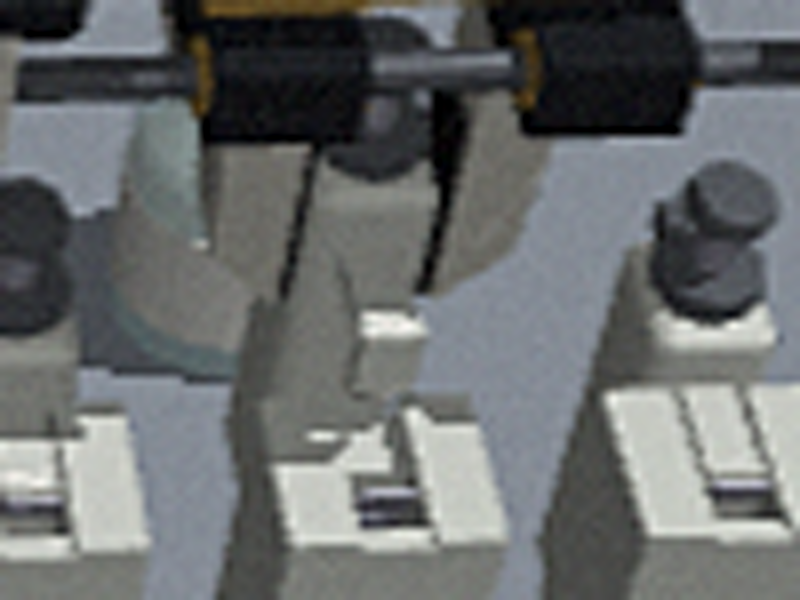

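Run:
```python
from h import *
np.set_printoptions(precision=2,suppress=True)
s=monitor.observe();c=lambda u,v:(390+u/8,220+v/8)
R=Ro.from_euler("z",s["tool_rot"][2]-np.pi);p=np.array(s["tool_pos"])
for y,uv in((-.006,(359,340)),(.006,(424,338))):
    X=p+R.apply([.038,y,.0178]);print("pred",X*1e3,"seen",bp("scene",c(*uv),X[2])[:2]*1e3,pj("scene",X),c(*uv))
f=[c(*q) for q in((298,545),(505,540),(366,543),(437,541))]
for q in f: print("clip near",bp("scene",q,.206)[:2]*1e3)
print(s["tool_pos"],s["contact_force"])
import cv2
b=cv2.imread("pics/t3.png");a=cv2.imread("pics/s3.png")
k=lambda im,x,y,w,h,f:cv2.resize(im[y:y+h,x:x+w],None,fx=f,fy=f,interpolation=cv2.INTER_CUBIC)
cv2.imwrite("pics/v4.png",k(b,150,90,110,80,7))
```

```text
pred [645.75 166.9  244.93] seen [646.09 167.56] [434.39 262.35] (434.875, 262.5)
pred [646.15 178.89 244.93] seen [646.4  179.93] [442.28 262.16] (443.0, 262.25)
clip near [663.9 157.9]
clip near [665.3  198.02]
clip near [664.27 171.09]
clip near [664.68 184.87]
[0.61 0.17 0.23] [-0.4   0.09 -0.86]
```

View pics/v4.png

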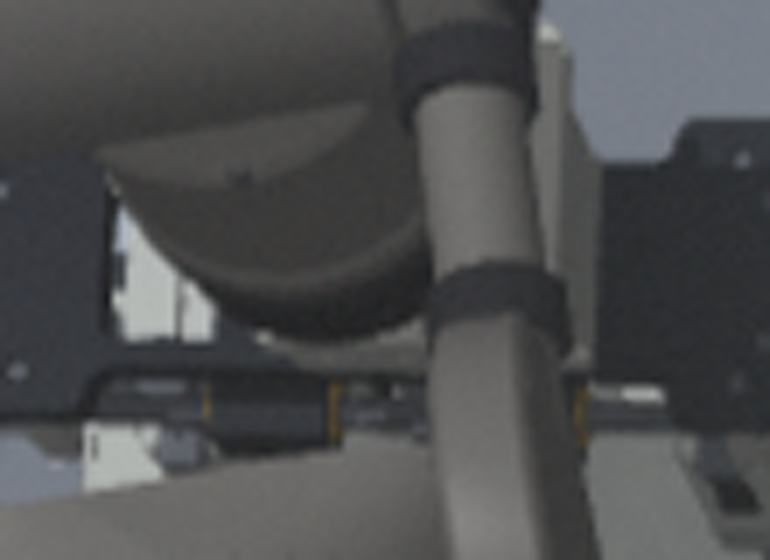

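>>> move_arm([
  {"x": -0.0025,"y": 0.004,"z": 0.006,"wx": 0,"wy": 0,"wz": 0,"hand": 0.0},
  {"x": -0.0025,"y": 0.004,"z": 0.012,"wx": 0,"wy": 0,"wz": 0,"hand": 0.0},
  {"x": -0.0025,"y": 0.004,"z": 0.015,"wx": 0,"wy": 0,"wz": 0,"hand": 0.0},
  {"x": -0.0025,"y": 0.004,"z": 0.015,"wx": 0,"wy": 0,"wz": 0,"hand": 0.0},
  {"x": -0.0025,"y": 0.004,"z": 0.015,"wx": 0,"wy": 0,"wz": 0,"hand": 0.0},
])

```text
time: 7.85
tool_pos: [0.6105, 0.1779, 0.2114]
tool_rot: [3.142, 0.0, 3.108]
contact_force: [-0.6, 0.9, -0.3]
opening: 0.0258
```

Run:
```python
from h import *
s=monitor.observe();print(s['tool_pos'],s['tool_rot'],s['time'],s['contact_force'],s['torque'])
print(delta([.6105,.178,.212],178.1))
```

```text
[0.61049962 0.17792684 0.21136031] [3.14153588e+00 2.45662365e-04 3.10792445e+00] 7.85 [-0.60975718  0.87760969 -0.30583771] [-0.0001649   0.01957365 -0.00433646]
(array([ 0.    ,  0.0001, -0.0006]), array([ 0.  ,  0.01, -0.03]))
```

Exact. Now feel downward: to about TCP 0.2035 (hook tip 2.5 mm below the cheek tops).

>>> move_arm([
  {"x": 0,"y": 0,"z": 0.003,"wx": 0,"wy": 0,"wz": 0,"hand": 0.0},
  {"x": 0,"y": 0,"z": 0.005,"wx": 0,"wy": 0,"wz": 0,"hand": 0.0},
  {"x": 0,"y": 0,"z": 0.006,"wx": 0,"wy": 0,"wz": 0,"hand": 0.0},
  {"x": 0,"y": 0,"z": 0.0065,"wx": 0,"wy": 0,"wz": 0,"hand": 0.0},
  {"x": 0,"y": 0,"z": 0.007,"wx": 0,"wy": 0,"wz": 0,"hand": 0.0},
  {"x": 0,"y": 0,"z": 0.0075,"wx": 0,"wy": 0,"wz": 0,"hand": 0.0},
  {"x": 0,"y": 0,"z": 0.0075,"wx": 0,"wy": 0,"wz": 0,"hand": 0.0},
])

```text
time: 8.72
tool_pos: [0.6104, 0.178, 0.2037]
tool_rot: [3.141, 0.0, 3.108]
contact_force: [-0.7, -0.5, -2.0]
opening: 0.0256
```

>>> move_arm([
  {"x": 0,"y": 0,"z": 0.001,"wx": 0,"wy": 0,"wz": 0,"hand": 0.0},
  {"x": 0,"y": 0,"z": 0.002,"wx": 0,"wy": 0,"wz": 0,"hand": 0.0},
  {"x": 0,"y": 0,"z": 0.003,"wx": 0,"wy": 0,"wz": 0,"hand": 0.0},
  {"x": 0,"y": 0,"z": 0.004,"wx": 0,"wy": 0,"wz": 0,"hand": 0.0},
  {"x": 0,"y": 0,"z": 0.005,"wx": 0,"wy": 0,"wz": 0,"hand": 0.0},
  {"x": 0,"y": 0,"z": 0.005,"wx": 0,"wy": 0,"wz": 0,"hand": 0.0},
])

```text
time: 9.48
tool_pos: [0.6104, 0.1779, 0.1986]
tool_rot: [3.142, -0.0, 3.108]
contact_force: [0.2, -0.3, -0.7]
opening: 0.0258
```

>>> move_arm([
  {"x": 0,"y": 0,"z": 0.001,"wx": 0,"wy": 0,"wz": 0,"hand": 0.0},
  {"x": 0,"y": 0,"z": 0.002,"wx": 0,"wy": 0,"wz": 0,"hand": 0.0},
  {"x": 0,"y": 0,"z": 0.003,"wx": 0,"wy": 0,"wz": 0,"hand": 0.0},
  {"x": 0,"y": 0,"z": 0.003,"wx": 0,"wy": 0,"wz": 0,"hand": 0.0},
])

```text
time: 9.98
tool_pos: [0.6102, 0.178, 0.1958]
tool_rot: [3.142, -0.0, 3.108]
contact_force: [-2.0, 0.1, -0.2]
opening: 0.0257
```

>>> move_arm([
  {"x": 0,"y": 0,"z": 0.001,"wx": 0,"wy": 0,"wz": 0,"hand": 0.0},
  {"x": 0,"y": 0,"z": 0.002,"wx": 0,"wy": 0,"wz": 0,"hand": 0.0},
  {"x": 0,"y": 0,"z": 0.003,"wx": 0,"wy": 0,"wz": 0,"hand": 0.0},
  {"x": 0,"y": 0,"z": 0.003,"wx": 0,"wy": 0,"wz": 0,"hand": 0.0},
])

```text
time: 10.48
tool_pos: [0.6105, 0.178, 0.193]
tool_rot: [3.141, 0.001, 3.108]
contact_force: [-2.3, 0.6, 3.3]
opening: 0.0257
```

>>> move_arm([
  {"x": 0,"y": 0,"z": 0.001,"wx": 0,"wy": 0,"wz": 0,"hand": 0.0},
  {"x": 0,"y": 0,"z": 0.002,"wx": 0,"wy": 0,"wz": 0,"hand": 0.0},
  {"x": 0,"y": 0,"z": 0.003,"wx": 0,"wy": 0,"wz": 0,"hand": 0.0},
  {"x": 0,"y": 0,"z": 0.003,"wx": 0,"wy": 0,"wz": 0,"hand": 0.0},
])

```text
time: 10.98
tool_pos: [0.6099, 0.178, 0.1894]
tool_rot: [-3.142, -0.001, 3.108]
contact_force: [-3.4, -0.2, 0.5]
opening: 0.026
```

>>> move_arm([
  {"x": 0,"y": 0,"z": 0.0005,"wx": 0,"wy": 0,"wz": 0,"hand": 0.0},
  {"x": 0,"y": 0,"z": 0.001,"wx": 0,"wy": 0,"wz": 0,"hand": 0.0},
  {"x": 0,"y": 0,"z": 0.0015,"wx": 0,"wy": 0,"wz": 0,"hand": 0.0},
  {"x": 0,"y": 0,"z": 0.0015,"wx": 0,"wy": 0,"wz": 0,"hand": 0.0},
])

```text
time: 11.48
tool_pos: [0.6103, 0.1779, 0.188]
tool_rot: [-3.142, -0.001, 3.108]
contact_force: [-4.3, -0.3, -0.2]
opening: 0.0259
```

>>> move_arm([
  {"x": 0,"y": 0,"z": 0.0005,"wx": 0,"wy": 0,"wz": 0,"hand": 0.0},
  {"x": 0,"y": 0,"z": 0.001,"wx": 0,"wy": 0,"wz": 0,"hand": 0.0},
  {"x": 0,"y": 0,"z": 0.001,"wx": 0,"wy": 0,"wz": 0,"hand": 0.0},
])

```text
time: 11.85
tool_pos: [0.6104, 0.178, 0.1875]
tool_rot: [3.142, 0.0, 3.108]
contact_force: [-3.5, 0.0, 2.6]
opening: 0.0256
```

>>> move_arm([
  {"x": 0,"y": 0,"z": 0.0005,"wx": 0,"wy": 0,"wz": 0,"hand": 0.0},
  {"x": 0,"y": 0,"z": 0.001,"wx": 0,"wy": 0,"wz": 0,"hand": 0.0},
  {"x": 0,"y": 0,"z": 0.001,"wx": 0,"wy": 0,"wz": 0,"hand": 0.0},
])

```text
time: 12.22
tool_pos: [0.6105, 0.178, 0.187]
tool_rot: [3.141, 0.001, 3.108]
contact_force: [-5.2, -0.0, 6.1]
opening: 0.0261
```

Run:
```python
from h import *
import cv2
s=monitor.observe();print(s['tool_pos'],s['tool_rot'],s['time'],s['contact_force'],s['torque'])
a=viewer.read_camera("scene")[:,:,::-1]
k=lambda im,x,y,w,h,f:cv2.resize(im[y:y+h,x:x+w],None,fx=f,fy=f,interpolation=cv2.INTER_CUBIC)
cv2.imwrite("pics/v5.png",k(a,390,220,100,75,8))
```

```text
[0.61047249 0.17796659 0.18696694] [3.14143745e+00 7.44383515e-04 3.10794599e+00] 12.225 [-5.24165585 -0.03035432  6.11693149] [-0.0489135   0.81775335  0.03431379]
```

View pics/v5.png

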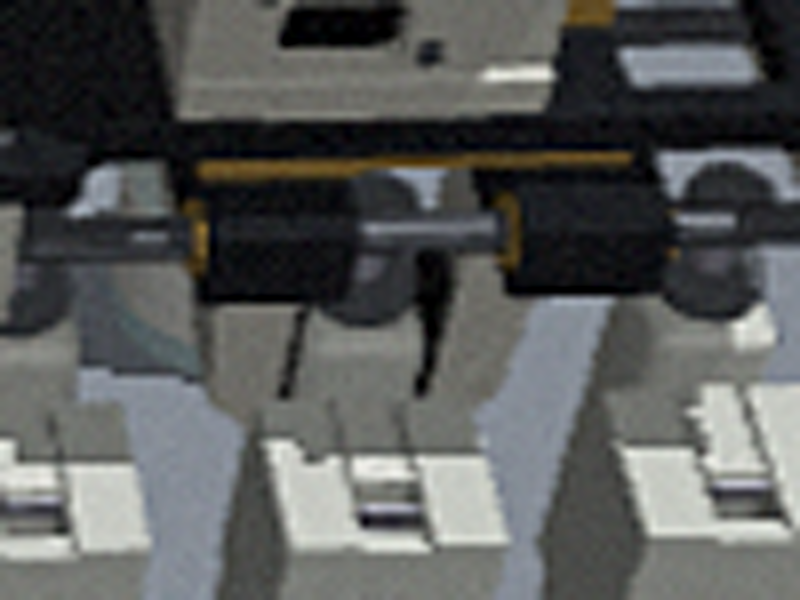

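>>> move_arm([
  {"x": 0.0005,"y": 0,"z": 0.0005,"wx": 0,"wy": 0,"wz": 0,"hand": 0.0},
  {"x": 0.001,"y": 0,"z": 0.0008,"wx": 0,"wy": 0,"wz": 0,"hand": 0.0},
  {"x": 0.001,"y": 0,"z": 0.0008,"wx": 0,"wy": 0,"wz": 0,"hand": 0.0},
])

```text
time: 12.65
tool_pos: [0.6104, 0.178, 0.1868]
tool_rot: [3.141, 0.003, 3.108]
contact_force: [-3.4, -1.3, 6.7]
opening: 0.0259
```

>>> move_arm([
  {"x": 0,"y": 0,"z": 0.0005,"wx": 0,"wy": 0,"wz": 0,"hand": 0.0},
  {"x": 0,"y": 0,"z": 0.001,"wx": 0,"wy": 0,"wz": 0,"hand": 0.0},
  {"x": 0,"y": 0,"z": 0.001,"wx": 0,"wy": 0,"wz": 0,"hand": 0.0},
])

```text
time: 13.02
tool_pos: [0.6105, 0.178, 0.1864]
tool_rot: [3.141, 0.004, 3.108]
contact_force: [-3.3, -0.9, 10.2]
opening: 0.0262
```

>>> move_arm([
  {"x": 0,"y": 0,"z": -0.0015,"wx": 0,"wy": 0,"wz": 0,"hand": 0.0},
  {"x": 0,"y": 0,"z": -0.0015,"wx": 0,"wy": 0,"wz": 0,"hand": 0.0},
  {"x": 0,"y": 0,"z": -0.0015,"wx": 0,"wy": 0,"wz": 0,"hand": 0.35},
  {"x": 0,"y": 0,"z": -0.0015,"wx": 0,"wy": 0,"wz": 0,"hand": 0.45},
  {"x": 0,"y": 0,"z": -0.0015,"wx": 0,"wy": 0,"wz": 0,"hand": 0.45},
  {"x": 0,"y": 0,"z": -0.0015,"wx": 0,"wy": 0,"wz": 0,"hand": 0.45},
  {"x": 0,"y": 0,"z": -0.0015,"wx": 0,"wy": 0,"wz": 0,"hand": 0.45},
])

```text
time: 13.9
tool_pos: [0.6094, 0.178, 0.1859]
tool_rot: [3.142, -0.0, 3.108]
contact_force: [0.8, -0.1, 0.2]
opening: 0.0411
```

Released with no residual force. Straight up, slowly first.

>>> move_arm([
  {"x": 0,"y": 0,"z": -0.008,"wx": 0,"wy": 0,"wz": 0,"hand": 0.45},
  {"x": 0,"y": 0,"z": -0.02,"wx": 0,"wy": 0,"wz": 0,"hand": 0.45},
  {"x": 0,"y": 0,"z": -0.035,"wx": 0,"wy": 0,"wz": 0,"hand": 0.45},
  {"x": 0,"y": 0,"z": -0.055,"wx": 0,"wy": 0,"wz": 0,"hand": 0.45},
  {"x": 0,"y": 0,"z": -0.08,"wx": 0,"wy": 0,"wz": 0,"hand": 0.45},
  {"x": 0,"y": 0,"z": -0.11,"wx": 0,"wy": 0,"wz": 0,"hand": 0.45},
  {"x": 0.05,"y": 0,"z": -0.12,"wx": 0,"wy": 0,"wz": 0,"hand": 0.45},
  {"x": 0.11,"y": 0,"z": -0.12,"wx": 0,"wy": 0,"wz": 0,"hand": 0.45},
])

```text
time: 14.9
tool_pos: [0.4992, 0.1817, 0.3075]
tool_rot: [3.141, 0.003, 3.107]
contact_force: [-0.1, 0.5, -0.6]
opening: 0.0414
```

>>> move_arm([
  {"x": 0.05,"y": 0,"z": 0,"wx": 0,"wy": 0,"wz": 0,"hand": 0.45},
  {"x": 0.09,"y": 0,"z": 0,"wx": 0,"wy": 0,"wz": 0,"hand": 0.45},
  {"x": 0.09,"y": 0,"z": 0,"wx": 0,"wy": 0,"wz": 0,"hand": 0.45},
])

```text
time: 15.28
tool_pos: [0.4077, 0.185, 0.3079]
tool_rot: [3.141, 0.003, 3.109]
contact_force: [0.1, 0.5, -0.4]
opening: 0.0413
```

Run:
```python
from h import *
import cv2
s=monitor.observe();print(s['tool_pos'],s['time'],s['contact_force'])
a=viewer.read_camera("scene")[:,:,::-1];b=viewer.read_camera("top")[:,:,::-1]
k=lambda im,x,y,w,h,f:cv2.resize(im[y:y+h,x:x+w],None,fx=f,fy=f,interpolation=cv2.INTER_CUBIC)
cv2.imwrite("pics/v6.png",np.vstack([k(a,300,230,200,75,4),k(b,140,100,200,75,4)]))
```

```text
[0.40772174 0.1849863  0.3078655 ] 15.275 [ 0.10014975  0.45431644 -0.43364169]
```

View pics/v6.png

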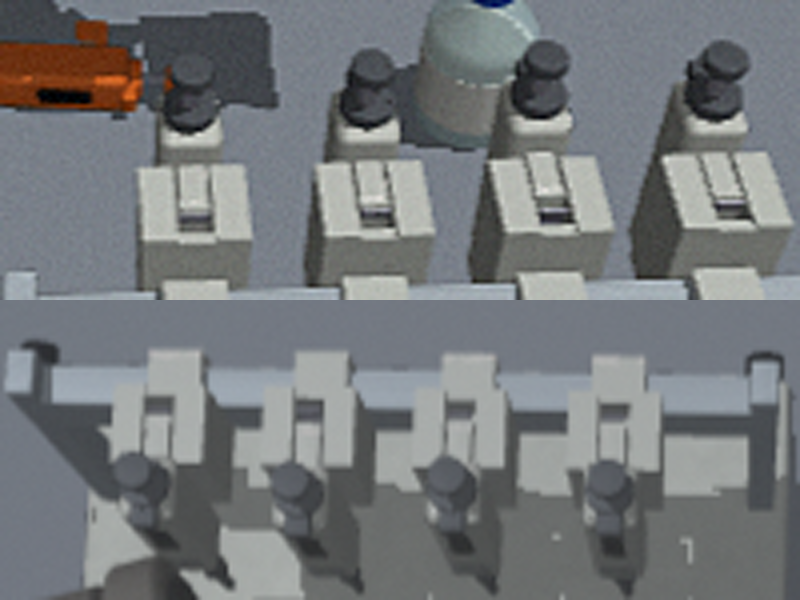

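All four pipettes hang alike: in the scene crop the new button is at (545,65), level with its neighbours at (372,70) and (722,65). The neighbours and the bottle have not moved.

```bash
python3 -c "
from cell import robot;print(robot.hand_in())"
```

```text
the job is handed in; nothing more can be done
None
```

The pipette is out of the rack and hanging by its hook on the free hanger, and I handed the job in at about 15 s.

- **Fit:** the hook went into the pocket at the first try without touching a cheek. The spring leaf pushed back at 3–4 N and then gave way.
- **Seating:** I pressed on until the hook rested on the saddle. The upward reading was about 10 N (about 11 N with the pipette's weight), rising at roughly the stated 8 N per mm. The largest stand force I read was well under 25 N.
- **After letting go:** the force reading was about zero, and the gripper came straight up and clear.
- **Last pictures:** the pipette hangs level with the others, its arm flush in the clip. The three neighbours and the bottle are where they were.

No check failed. The two cameras disagreed by up to 7 mm on positions. For the hanging I corrected the scene camera against the held pipette. The top camera could not see the hook going in because the arm blocked it.

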